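Start a screw-in stand-off insulator in the aerial feed-through board

TASK

The middle stand-off insulator of the feed-line board is missing: take the matching spare (the tall one) out of the scrap-wood holder and stand it, screw point down, in the empty pilot hole between the two fitted ones. Then start its wood screw by hand: push down firmly (15 to 25 N; over 30 N splits the wood) while turning it clockwise at least one full turn, so that it cuts its first thread, and let go of it standing upright. Leave everything else where it is.

Things in the scene. Friction and masses are not known exactly. Their poses are not given: they have to be found in the camera images.
- insulator: the loose spare to fit: white porcelain drum 28 mm across, 54 mm tall, on a steel wood screw 36 mm long; about 90 g. Origin at the screw's point, z up its axis: flange (22 mm across) at z = 32 to 36 mm, drum from 36 mm, wire groove (19 mm across) at 70 to 80 mm, crown's top at 90 mm. Starts upright, point down, in one of the holder's holes, hanging on its flange; grip it at any yaw
- insulator_tip (a point): the round point of the insulator's screw, on its axis, 36 mm below the drum's foot. The screw's core is 5.6 mm thick, its thread 8 mm (only the core meets the hole's walls; the thread sinks into the wood)
- board: the feed-through board, fixed: timber 170 (x) by 330 (y) by 38 mm thick, origin under its centre. Three insulator places at x = -30 mm, y = -105, 0, 105 mm: the outer two carry fitted insulators of the same kind (crowns 96 mm above the table), the middle one is the empty pilot hole. An aluminium plate with coax sockets, up to 23 mm above the board's top, lies along x = +50 mm
- pilot (a point): centre of the pilot hole's mouth in the board's top face, 38 mm above the table, amid a pencilled cross. The hole runs straight down, 7 mm wide with a 1.5 mm chamfer. A screw let in stops after 18 mm, its point on fresh wood, the drum's foot then 18 mm above the board. Let go there or between turns, it stays standing and keeps its depth
- thread (a joint): depth of thread cut in the wood, m: 0 at the start, 0.0036 after one biting turn, at most 0.0145. The screw bites only when turned clockwise (from above) under a push of some 11 N (9 to 13 N, woods vary), resisting with 0.02 N m; with less push the point just spins, and pushing alone does nothing. Turned back under push it backs out. Over 30 N splits the wood
- holder: the scrap-wood block for spares, fixed: 60 mm (x) by 225 mm (y) by 45 mm high, origin under its centre; three holes 75 mm apart along its y, 9 mm wide and 40 mm deep
- bobbin: a short porcelain bobbin insulator (34 mm across, 25 mm tall) on the same screw, in another hole of the holder; origin at its screw's point. Not wanted
- eye: a steel screw eye (ring 36 mm across) on the same screw, in another hole of the holder; origin at its screw's point. Not wanted
- travel_mug: a steel travel mug with black lid, 80 mm across, 173 mm tall; origin under its centre
- morse_key: a Morse paddle key on a dark wooden base 100 by 75 mm, 52 mm tall; origin under its centre
- screwdriver: a black-handled screwdriver 190 mm long, lying on the table, handle towards its -x
- tape_roll: a roll of black tape, 66 mm across, 19 mm tall, lying flat; origin under its centre
- pen: a white pen, 140 mm long, lying on the table, origin at mid-length
- wood: the fresh wood at the bottom of the pilot hole, on which the screw's point bears (origin at its surface, 18 mm below the board's top at the start; it goes down with the thread)
Things that resemble listed ones, but are neither listed nor needed, are in the scene too. What is shaped like the insulator but orange or red is not meant.

How it is judged:
By the outcome, as a careful person would: the job done as asked, in the order asked, and still so for the second after the job is handed in, with the robot touching nothing.
It also fails if it takes over 70 s, if anything falls off the work surface, if the arm or the gripper's body presses on something with over 40 N, if the wrist force passes 120 N, or if a joint passes its speed limit or range.

ROBOT

A 6-joint arm with a two-finger parallel gripper is mounted at the origin on the work surface. World frame = base frame: x ahead of the robot, y to its left, z up, the work surface at z = 0. Lengths are in m, angles in rad, forces in N, time in s.
With the tool pointing down it reaches from about 0.4 to 0.925 m from the base axis. Payload 12.5 kg.
Tool frame: the origin (TCP) lies at the centre of the arm's flange, where the gripper is bolted on; the fingertips stand 190 mm ahead of it and the grasp point (between the pads) lies 171 mm ahead of it; z points along the fingers, y is the line along which they close (so a half turn about z gives the same grasp; the last joint's range is limited). The gripper opens to 95 mm and grips with 3 to 60 N. Pads are 20 mm wide; open, the fingers measure 119 mm over their backs; the gripper's body (75 mm by 180 mm) begins 59 mm behind the grasp point.
Start: joints at [-1.318, 0.491, 1.559, -0, 1.092, -0.106], TCP at [0.219, -0.585, 0.405] pointing down, gripper open.
Joint ranges: [-3.1, 3.1], [-0.84, 2.19], [0.05, 2.79], [-1.13, 4.28], [0.06, 2.93], [-2.69, 2.69]. Speed limits (rad/s): [2.22, 2.22, 2.79, 3.14, 3.14, 3.14].

INTERFACE

Orientations are given as [roll, pitch, yaw] about the fixed x, y, z axes, in that order (R = Rz(yaw) Ry(pitch) Rx(roll)).
In Python, from rig import manip gives the robot as it stands.
- The arm moves only by the tool drive_tool, never from a script. Its argument "targets" is a list of rows, each an object with "offset": the shift along the tool's x, y, z each as a share of 25 mm, from -1 to 1, a list of three; "roll": the turn about the tool's z as a share of 4 degrees, from -1 to 1; "hand": the gripper command: -1 is shut, 1 is fully open, values between are in proportion. In form: [{"offset": [x, y, z], "roll": roll, "hand": hand}, ...]. A call has 1 to 20 rows; each row shifts and turns the commanded pose from where the row before left it, along the tool's axes as they then stand; what a row does not reach is not made up. A row lasts 1/10 s, in which the tool goes at most 50 mm and 8.59 degrees, less where a joint would pass 70% of its speed; a pose out of reach is approached as far as the arm can. A call with a number of a shift or a turn outside -1 to 1 is refused whole. A call with a gripper value outside its range is refused whole. The fingers move at their own pace and stop on an object; the grip force is fixed at half the most. Time passes only in rows, so rows that do not move let the fingers close. It gives the time, the measured TCP pose, the force, the opening and the grip force at its end, in the units of the state.
- manip.get_state(): the state, without advancing time (a new reading comes with each control period).
- manip.get_image(name): name is "scene" or "top" or "wrist"; returns a dict with "image" (384x512x3 uint8, blue, green, red), "range_z" (384x512 float32, m along the optical axis (not along the pixel's ray), 0 where there is no reading), "fx", "fy", "cx", "cy" (pixels), "D" ([k1, k2, p1, p2, k3] as OpenCV has them; the pictures are not rectified), "extrinsics" (4x4, takes a point from world to camera coordinates). Camera axes: x right, y up, looking along -z (the intrinsics and any distortion apply to the point x, -y, -z); pixel columns grow to the right and rows downward; lengths in m; the calibration is good to about 2 mm. A picture is of the moment at which its call begins.
- manip.close_job(): hands the job in; it is judged then, once.
Trained networks look in a picture, given as the dict that the camera call returned (one of the last four; its "shot" number tells which), for a name from the list of things; names that differ only in an ending like _2 or _b are one class to them, and where a whole thing is asked for, a point or a joint stands for the part that bears it (a point fixed in the world has none). Each returns a list of dicts, best first, with "score" (0 to 1); they miss things now and then, are a little off and sometimes report something else, mostly with a low value. They report only what shows in the picture. A call takes as long as a camera call. They do not tell look-alikes from the thing itself.
- manip.masks_of(name, picture): "mask" (384x512 bool, what is visible of it) and "rect" ([left, top, right, bottom] in pixels, round what is visible of it).
The state is a dict: "t": time; "joint_positions": joint angles; "qd": joint speeds; "joint_efforts": joint torques, N m; "eef_pos": TCP position; "eef_rot": TCP orientation; "force": force on the tool from outside, world axes, zero at the start; "wrist_torque": the same for the moment, N m; "gripper_width": finger opening in m; "gripper_force": force on a finger pad.
Only numpy, scipy, OpenCV 4.12 (cv2) and the standard library are available. Lean on these libraries where they do the work, as an engineer would, in place of code of your own. Each camera call takes 0.05 s, during which the arm holds its last target. There are 200 camera calls.

## Working session

There is one attempt and no reset: what is moved stays moved. The work goes in short steps, Python scripts to look and compute and a tool call to move; the robot and the scene stay as the last step left them, time stands still between calls to the robot, and variables do not carry over. Pictures are saved under pics/ and viewed, at most 10 in all, crops included, and the job is handed in when it is done.

Besides the shell and the picture viewer there is one more tool, called after "Call:" as name(argument=value, ...) on one line, values as JSON. drive_tool: Moves the arm, as the interface text tells. Shift numbers are shares of 25 mm and turn numbers shares of 4 degrees, none past 1 either way. Its arguments: {"type":"object","properties":{"targets":{"type":"array"}},"required":["targets"]}

```bash
mkdir -p pics
cat > h.py <<'E'
import numpy as np, cv2
from rig import manip
from scipy.spatial.transform import Rotation as R
def world(p,mask=None):
    """per-pixel world points from range image"""
    h,w=p["range_z"].shape
    u,v=np.meshgrid(np.arange(w),np.arange(h))
    K=np.array([[p["fx"],0,p["cx"]],[0,p["fy"],p["cy"]],[0,0,1.]])
    n=cv2.undistortPoints(np.stack([u,v],-1).reshape(-1,1,2).astype(float),K,np.array(p["D"],float)).reshape(h,w,2)
    z=p["range_z"]
    c=np.stack([n[...,0]*z,-n[...,1]*z,-z],-1)
    E=np.array(p["extrinsics"])
    return (c-E[:3,3])@E[:3,:3]
def proj(p,X):
    E=np.array(p["extrinsics"]);c=np.atleast_2d(X)@E[:3,:3].T+E[:3,3]
    K=np.array([[p["fx"],0,p["cx"]],[0,p["fy"],p["cy"]],[0,0,1.]])
    return cv2.projectPoints(c*[1,-1,-1],np.zeros(3),np.zeros(3),K,np.array(p["D"],float))[0].reshape(-1,2)
E
python3 - <<'E'
from h import *
s=manip.get_state();print(s)
for n in["scene","top"]:
    p=manip.get_image(n);cv2.imwrite(f"pics/{n}0.png",p["image"]);W=world(p)
    for k in["insulator","board","holder","bobbin","eye"]:
        for d in manip.masks_of(k,p)[:5]:
            m=d["mask"]&(p["range_z"]>0);q=W[m]
            if len(q): print(n,k,round(d["score"],2),np.round(d["rect"]),np.round(np.median(q,0),3),"top",np.round(np.percentile(q[:,2],98),3),np.round(np.median(q[q[:,2]>np.percentile(q[:,2],98)-.006],0),3))
E
```

```text
{'t': 0.0, 'joint_positions': array([-1.31760977e+00,  4.91564269e-01,  1.55943754e+00,  1.54044232e-05,
        1.09175207e+00, -1.05601373e-01]), 'qd': array([-7.24092589e-04,  3.07554866e-04, -1.15665438e-04, -8.27506315e-04,
       -5.86179171e-04, -8.81098564e-05]), 'joint_efforts': array([ 1.76054738e-03, -6.12633634e+01, -2.58174795e+01,  6.93967100e-02,
        4.83470655e-02, -9.18673027e-05]), 'eef_pos': array([ 0.21947559, -0.58516225,  0.40416281]), 'eef_rot': array([-3.14043934e+00, -1.35985313e-04,  3.58780740e-01]), 'force': array([ 0.22004909,  0.75398657, -0.15099007]), 'wrist_torque': array([ 0.00642157,  0.01034375, -0.01306092]), 'gripper_force': 0.0, 'gripper_width': 0.09527884498374198}
scene insulator 0.71 [343. 196. 360. 215.] [0.532 0.188 0.085] top 0.105 [0.526 0.187 0.103]
scene insulator 0.64 [312. 182. 326. 200.] [0.509 0.092 0.073] top 0.093 [0.502 0.091 0.09 ]
scene insulator 0.6 [350. 240. 368. 262.] [0.624 0.242 0.081] top 0.091 [0.617 0.243 0.089]
scene insulator 0.51 [333. 198. 423. 240.] [0.515 0.257 0.044] top 0.054 [0.502 0.253 0.052]
scene board
[... 555 characters left out ...]
 209. 164. 228.] [0.522 0.18  0.1  ] top 0.105 [0.523 0.183 0.102]
top insulator 0.48 [130. 223. 134. 233.] [0.498 0.252 0.065] top 0.098 [0.499 0.253 0.095]
top insulator 0.47 [130. 179. 144. 193.] [0.609 0.235 0.088] top 0.093 [0.612 0.239 0.09 ]
top insulator 0.38 [ 99. 222. 114. 239.] [0.478 0.323 0.072] top 0.077 [0.478 0.327 0.074]
top board 0.94 [229. 162. 355. 242.] [ 0.573 -0.176  0.039] top 0.093 [ 0.539 -0.092  0.095]
top board 0.59 [279. 119. 291. 164.] [ 0.768 -0.165  0.008] top 0.014 [ 0.768 -0.165  0.01 ]
top holder 0.75 [ 95. 205. 178. 247.] [0.499 0.246 0.045] top 0.05 [0.501 0.247 0.046]
top bobbin 0.63 [ 97. 226. 115. 241.] [0.478 0.323 0.072] top 0.078 [0.478 0.327 0.074]
```

View pics/scene0.png

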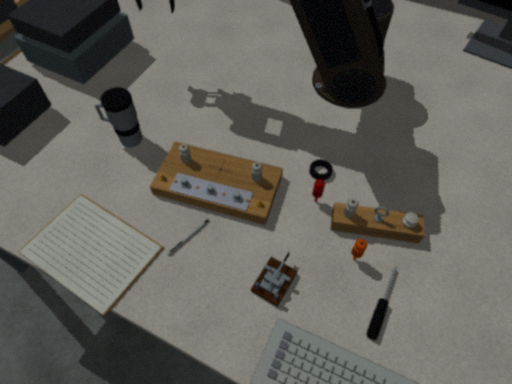

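View pics/top0.png

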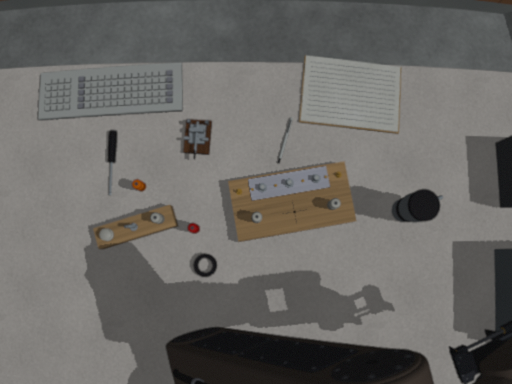

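The scene view shows the spare (white, at 352,207) at one end of the holder, with the eye (382,213) and bobbin (411,220) beside it. The orange (360,248) and red (319,188) look-alikes stand outside it. The board's fitted insulators are at (185,152) and (257,170), with the pilot between them. I'll go over the board first for a close look.

Call:
drive_tool(targets=[{"offset": [0.86, -0.52, 0], "roll": 0, "hand": 1}, {"offset": [0.86, -0.52, 0], "roll": 0, "hand": 1}, {"offset": [0.86, -0.52, 0], "roll": 0, "hand": 1}, {"offset": [0.86, -0.52, 0], "roll": 0, "hand": 1}, {"offset": [0.86, -0.52, 0], "roll": 0, "hand": 1}, {"offset": [0.86, -0.52, 0], "roll": 0, "hand": 1}, {"offset": [0.86, -0.52, 0], "roll": 0, "hand": 1}, {"offset": [0.86, -0.52, 0], "roll": 0, "hand": 1}, {"offset": [0.86, -0.52, 0], "roll": 0, "hand": 1}, {"offset": [0.86, -0.52, 0], "roll": 0, "hand": 1}, {"offset": [0.86, -0.52, 0], "roll": 0, "hand": 1}, {"offset": [0.86, -0.52, 0], "roll": 0, "hand": 1}, {"offset": [0.86, -0.52, 0], "roll": 0, "hand": 1}, {"offset": [0.86, -0.52, 0], "roll": 0, "hand": 1}, {"offset": [0.86, -0.52, 0], "roll": 0, "hand": 1}, {"offset": [0.86, -0.52, 0], "roll": 0, "hand": 1}, {"offset": [0.86, -0.52, 0], "roll": 0, "hand": 1}, {"offset": [0.86, -0.52, 0], "roll": 0, "hand": 1}, {"offset": [0, 0, 0], "roll": 0, "hand": 1}, {"offset": [0, 0, 0], "roll": 0, "hand": 1}])

```text
t: 2.6
eef_pos: [0.4997, -0.23, 0.4047]
eef_rot: [3.141, 0.0, 0.36]
force: [-0.3, -0.2, -0.9]
gripper_width: 0.0953
gripper_force: 0.0
```

Run:
```python
from h import *
s=manip.get_state();print(s["t"],s["eef_pos"],s["eef_rot"],s["joint_positions"],s["force"])
p=manip.get_image("wrist");cv2.imwrite("pics/w1.png",p["image"]);np.save("w1.npy",p,allow_pickle=True)
E=np.array(p["extrinsics"]);print("cam",-E[:3,:3].T@E[:3,3],E[:3,:3])
W=world(p)
for k in["insulator","board"]:
    for d in manip.masks_of(k,p)[:5]:
        m=d["mask"]&(p["range_z"]>0);q=W[m]
        if len(q):
            z=np.percentile(q[:,2],95);print(k,round(d["score"],2),np.round(d["rect"]),z,np.round(np.mean(q[abs(q[:,2]-z)<.004],0),4))
```

```text
2.6 [ 0.49971149 -0.23000739  0.40472167] [3.14141734e+00 1.84464171e-04 3.60032027e-01] [-5.51416034e-01  3.84763510e-01  1.74380786e+00 -2.98432443e-04
  1.01299574e+00  6.59506213e-01] [-0.26394047 -0.24926989 -0.89068061]
cam [ 0.5622731  -0.20681221  0.38305433] [[ 3.51074448e-01 -9.36347530e-01  1.89349317e-04]
 [ 9.08743039e-01  3.40675657e-01 -2.41093726e-01]
 [ 2.25683008e-01  8.48139167e-02  9.70501818e-01]]
insulator 0.69 [  0.  74.  40. 105.] 0.06774325676985611 [0.5003 0.0762 0.0666]
board 0.96 [ 99.   2. 384. 195.] 0.05797834806170199 [ 0.6133 -0.1641  0.0583]
```

View pics/w1.png

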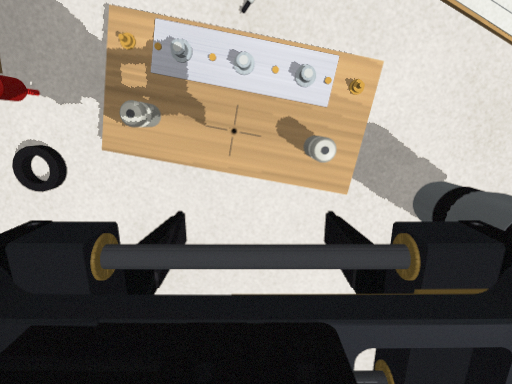

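The wrist view shows the pencilled cross and hole at about (234,131), with the fitted crowns at (130,113) and (325,150). The socket plate is on the far side.

```bash
cat >> h.py <<'E'
def ray_at(p,uv,z):
    """world point where pixel's ray meets height z"""
    K=np.array([[p["fx"],0,p["cx"]],[0,p["fy"],p["cy"]],[0,0,1.]])
    n=cv2.undistortPoints(np.array(uv,float).reshape(-1,1,2),K,np.array(p["D"],float)).reshape(-1,2)
    E=np.array(p["extrinsics"]);o=-E[:3,:3].T@E[:3,3]
    d=np.c_[n[:,0],-n[:,1],-np.ones(len(n))]@E[:3,:3]
    return o+d*((z-o[2])/d[:,2])[:,None]
def hole(p,uv,r=7,th=None):
    """sub-pixel centre of the dark blob near uv"""
    g=cv2.cvtColor(p["image"],cv2.COLOR_BGR2GRAY).astype(float)
    u,v=map(int,uv);c=g[v-r:v+r+1,u-r:u+r+1];w=np.clip((th or np.median(c)*.55)-c,0,None)
    y,x=np.mgrid[v-r:v+r+1,u-r:u+r+1];return [(w*x).sum()/w.sum(),(w*y).sum()/w.sum()]
E
python3 - <<'E'
from h import *
p=np.load("w1.npy",allow_pickle=True).item();W=world(p)
h=hole(p,(234,131),4);print(h,ray_at(p,[h],.038), W[110:125,150:200].reshape(-1,3).mean(0))
g=p["image"][124:139,226:243].mean(2).astype(int);print(g)
cs=[]
for u,v in[(130,113),(325,150)]:
    q=W[v-25:v+25,u-25:u+25].reshape(-1,3);z=q[:,2];t=q[(z>.085)&(z<.105)]
    xy=t[:,:2];c=cv2.minEnclosingCircle((xy*1000).astype(np.float32));print(len(t),t[:,2].max(),np.median(t[:,2]),c)
    print(ray_at(p,[hole(p,(u,v),5)],.096))
E
```

```text
[np.float64(233.59116513489477), np.float64(130.50815297954344)] [[ 0.54664532 -0.1838494   0.038     ]] [ 0.5368138  -0.11067841  0.04348831]
[[145 144 145 146 148 150 150 145 125 137 153 152 154 157 155 156 155]
 [142 142 143 143 145 144 146 144 138 142 150 150 151 152 152 154 156]
 [147 148 146 145 145 144 141 139 140 142 145 143 144 147 146 148 149]
 [150 152 151 137 139 145 141 128 127 133 140 143 142 142 143 144 144]
 [146 153 154 138 143 142 117  91  88 105 128 145 146 147 146 148 144]
 [123 144 157 155 151 121  69  22  27  62 104 141 150 152 149 148 149]
 [132 143 156 150 140  94  35   7  15  35  84 138 155 154 154 153 153]
 [156 154 154 152 135  91  37  20  13  22  80 137 155 149 142 143 150]
 [158 155 155 153 141 106  66  33  28  50  95 138 153 141 130 119 122]
 [163 160 159 157 150 130 103  82  78  93 128 150 154 149 145 134 123]
 [161 162 162 161 157 146 132 123 125 137 152 157 158 157 154 154 157]
 [161 161 161 161 161 157 156 150 148 154 158 159 158 158 159 159 155]
 [161 161 162 164 161 154 150 155 161 161 160 160 161 160 160 159 160]
 [162 162 163 162 161 147 133 150 161 161 162 162 162 160 161 160 162]
 [161 161 160 161 161 139 127 149 161 163 162 161 162 162 163 161 162]]
610 0.0968147383245293 0.09329901317430335 ((527.5997314453125, -80.16336822509766), 14.365829467773438)
[[ 0.52845331 -0.08018179  0.096     ]]
530 0.09632245206393454 0.09356191281201588 ((563.6995239257812, -286.2499694824219), 14.188765525817871)
[[ 0.56461876 -0.28614338  0.096     ]]
```

Call:
drive_tool(targets=[{"offset": [0.69, -0.23, 0.13], "roll": -1, "hand": 0.25}, {"offset": [0.69, -0.23, 0.13], "roll": -1, "hand": 0.25}, {"offset": [0.69, -0.23, 0.13], "roll": -1, "hand": 0.25}, {"offset": [0.69, -0.23, 0.13], "roll": -1, "hand": 0.25}, {"offset": [0.69, -0.23, 0.13], "roll": -1, "hand": 0.25}, {"offset": [0.69, -0.23, 0.13], "roll": -1, "hand": 0.25}, {"offset": [0.69, -0.23, 0.13], "roll": -1, "hand": 0.25}, {"offset": [0.69, -0.23, 0.13], "roll": -1, "hand": 0.25}, {"offset": [0.69, -0.23, 0.13], "roll": -1, "hand": 0.25}, {"offset": [0.69, -0.23, 0.13], "roll": -1, "hand": 0.25}, {"offset": [0.69, -0.23, 0.13], "roll": -1, "hand": 0.25}, {"offset": [0.69, -0.23, 0.13], "roll": -1, "hand": 0.25}, {"offset": [0.69, -0.23, 0.13], "roll": -1, "hand": 0.25}, {"offset": [0.69, -0.23, 0.13], "roll": -1, "hand": 0.25}, {"offset": [0.69, -0.23, 0.13], "roll": -1, "hand": 0.25}, {"offset": [0.69, -0.23, 0.13], "roll": -1, "hand": 0.25}, {"offset": [0.69, -0.23, 0.13], "roll": -1, "hand": 0.25}, {"offset": [0.69, -0.23, 0.13], "roll": -1, "hand": 0.25}, {"offset": [0.69, -0.23, 0.13], "roll": -1, "hand": 0.25}, {"offset": [0.69, -0.23, 0.13], "roll": -1, "hand": 0.25}])

```text
t: 4.75
eef_pos: [0.5749, 0.0959, 0.3396]
eef_rot: [3.142, 0.0, 1.757]
force: [-0.2, -0.0, -0.3]
gripper_width: 0.0599
gripper_force: 0.0
```

Call:
drive_tool(targets=[{"offset": [0.69, -0.23, 0.13], "roll": -1, "hand": 0.25}, {"offset": [0.69, -0.23, 0.13], "roll": -1, "hand": 0.25}, {"offset": [0, 0, 0], "roll": 0, "hand": 0.25}, {"offset": [0, 0, 0], "roll": 0, "hand": 0.25}])

```text
t: 5.15
eef_pos: [0.5566, 0.1266, 0.3334]
eef_rot: [3.141, 0.0, 1.893]
force: [0.3, -0.1, -0.5]
gripper_width: 0.0592
gripper_force: 0.0
```

Run:
```python
from h import *
s=manip.get_state();print(s["t"],s["eef_pos"],s["eef_rot"],s["joint_positions"],s["force"],s["gripper_width"])
p=manip.get_image("wrist");cv2.imwrite("pics/w2.png",p["image"]);np.save("w2.npy",p,allow_pickle=True)
W=world(p)
for d in manip.masks_of("insulator",p)[:5]:
        m=d["mask"]&(p["range_z"]>0);q=W[m]
        if len(q):
            z=np.percentile(q[:,2],97);t=q[abs(q[:,2]-z)<.008]
            print(round(d["score"],2),np.round(d["rect"]),z,np.round(np.mean(t,0),4),cv2.minEnclosingCircle((t[:,:2]*1000).astype(np.float32)))
```

```text
5.15 [0.55661188 0.12664697 0.33338369] [3.14129980e+00 3.01766636e-04 1.89294565e+00] [ 1.08054350e-01  4.97291658e-01  1.77189267e+00 -3.03867379e-04
  8.72058074e-01 -2.13899593e-01] [ 0.26730067 -0.0754347  -0.4869204 ] 0.05917251987500375
0.91 [222. 111. 255. 148.] 0.10235601267933639 [0.5237 0.1846 0.1002] ((523.4517211914062, 184.4969482421875), 13.92042064666748)
0.86 [334.  76. 382. 114.] 0.08912589307924175 [0.6122 0.2403 0.087 ] ((613.5818481445312, 241.0337677001953), 14.162408828735352)
0.73 [169. 194. 207. 235.] 0.08890322910803343 [0.4971 0.0924 0.0868] ((497.60736083984375, 90.63138580322266), 13.516801834106445)
```

View pics/w2.png

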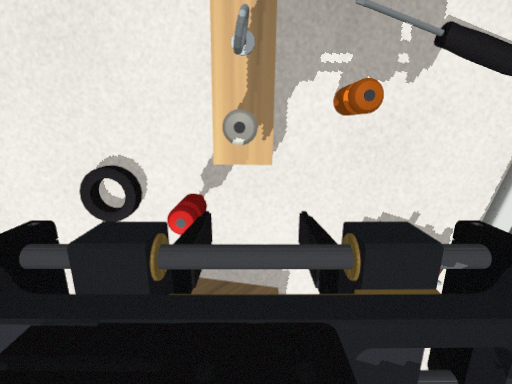

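The spare's crown is at (239,127), between the holder's near end and the eye at (242,40). It measures (0.5235, 0.1845) with its top at 0.102 m, which is as expected. I'll move above it.

Call:
drive_tool(targets=[{"offset": [0.87, -0.175, 0], "roll": 0, "hand": 0.25}, {"offset": [0.87, -0.175, 0], "roll": 0, "hand": 0.25}, {"offset": [0.87, -0.175, 0.6], "roll": 0, "hand": 0.25}, {"offset": [0, 0, 0.6], "roll": 0, "hand": 0.25}, {"offset": [0, 0, 0], "roll": 0, "hand": 0.25}, {"offset": [0, 0, 0], "roll": 0, "hand": 0.25}])

```text
t: 5.85
eef_pos: [0.5237, 0.1844, 0.3034]
eef_rot: [-3.142, 0.0, 1.893]
force: [0.4, 0.3, 0.4]
gripper_width: 0.0593
gripper_force: 0.0
```

Run:
```python
from h import *
s=manip.get_state();print(s["t"],s["eef_pos"],s["eef_rot"],s["joint_positions"],s["force"],s["gripper_width"])
p=manip.get_image("wrist");cv2.imwrite("pics/w3.png",p["image"]);np.save("w3.npy",p,allow_pickle=True)
W=world(p)
for d in manip.masks_of("insulator",p)[:3]:
        m=d["mask"]&(p["range_z"]>0);q=W[m]
        if len(q):
            z=np.percentile(q[:,2],97);t=q[abs(q[:,2]-z)<.008]
            print(round(d["score"],2),np.round(d["rect"]),z,np.round(np.mean(t,0),4),cv2.minEnclosingCircle((t[:,:2]*1000).astype(np.float32)))
print(proj(p,[s["eef_pos"]-[0,0,.171],s["eef_pos"]-[0,0,.19]]))
```

```text
5.85 [0.52371112 0.18436087 0.3034415 ] [-3.14155233e+00  1.52236546e-04  1.89342069e+00] [ 2.19529735e-01  5.18991770e-01  1.83691569e+00 -2.19952580e-04
  7.85709647e-01 -1.02939144e-01] [0.39026437 0.34258173 0.44449521] 0.05928360431076564
0.9 [237. 186. 274. 236.] 0.1019880405289546 [0.5226 0.1868 0.0998] ((523.2267456054688, 185.39501953125), 14.072859764099121)
0.89 [353. 158. 406. 200.] 0.0893483592490065 [0.6113 0.2415 0.087 ] ((613.6528930664062, 240.63002014160156), 14.271232604980469)
0.77 [193. 269. 218. 298.] 0.08531120988896246 [0.4995 0.1021 0.0823] ((500.585693359375, 100.38328552246094), 6.427401542663574)
[[256.33010723 238.88966784]
 [256.14610861 227.18874751]]
```

View pics/w3.png

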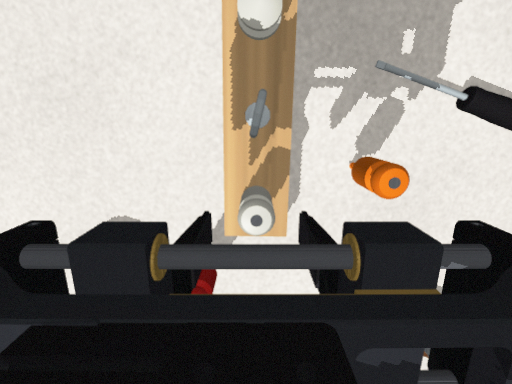

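Run:
```python
from h import *
for f,uv in[("w2",(239,127)),("w3",(257,220))]:
    p=np.load(f+".npy",allow_pickle=True).item()
    h=hole(p,uv,6,120);print(h,ray_at(p,[h],.103))
p=np.load("w3.npy",allow_pickle=True).item()
# finger tips: points of range image near expected tip height
W=world(p);T=R.from_euler("xyz",[np.pi,0,1.8934]).as_matrix();L=(W-[.5237,.1844,.3034])@T
m=(p["range_z"]>0)&(L[...,2]>.165)&(L[...,2]<.195)&(abs(L[...,0])<.02)
for sgn in(1,-1):
    q=L[m&(sgn*L[...,1]>.024)&(sgn*L[...,1]<.06)]
    if len(q):print(len(q),q.min(0),q.max(0))
```

```text
[np.float64(239.0882470119522), np.float64(127.04561752988047)] [[0.52372732 0.18492262 0.103     ]]
[np.float64(256.13488372093025), np.float64(220.3612403100775)] [[0.52343392 0.18535932 0.103     ]]
354 [-0.00973616  0.02827547  0.16505128] [0.01195161 0.03671832 0.19198691]
352 [-0.00976589 -0.03872769  0.16508337] [ 0.01233016 -0.0305632   0.19263079]
```

The crown sits centred between the fingers, with its hole at (256,220). I'll descend and close.

Call:
drive_tool(targets=[{"offset": [0, 0, 0.6], "roll": 0, "hand": 0.25}, {"offset": [0, 0, 0.6], "roll": 0, "hand": 0.25}, {"offset": [0, 0, 0.6], "roll": 0, "hand": 0.25}, {"offset": [0, 0, 0.6], "roll": 0, "hand": 0.25}, {"offset": [0, 0, 0], "roll": 0, "hand": -1}, {"offset": [0, 0, 0], "roll": 0, "hand": -1}, {"offset": [0, 0, 0], "roll": 0, "hand": -1}, {"offset": [0, 0, 0], "roll": 0, "hand": -1}, {"offset": [0, 0, 0], "roll": 0, "hand": -1}])

```text
t: 6.85
eef_pos: [0.5233, 0.1849, 0.2439]
eef_rot: [3.14, 0.0, 1.895]
force: [-1.0, 0.1, 4.1]
gripper_width: 0.0277
gripper_force: 30.0
```

Call:
drive_tool(targets=[{"offset": [0, 0, -0.5], "roll": 0, "hand": -1}, {"offset": [0, 0, -1], "roll": 0, "hand": -1}, {"offset": [0, 0, -1], "roll": 0, "hand": -1}, {"offset": [0, 0, -1], "roll": 0, "hand": -1}, {"offset": [0, 0, -1], "roll": 0, "hand": -1}, {"offset": [0, 0, -0.5], "roll": 0, "hand": -1}])

```text
t: 7.45
eef_pos: [0.523, 0.185, 0.371]
eef_rot: [3.139, 0.0, 1.895]
force: [-0.7, 0.7, -1.1]
gripper_width: 0.0275
gripper_force: 30.0
```

Call:
drive_tool(targets=[{"offset": [-0.74, -0.58, 0], "roll": -1, "hand": -1}, {"offset": [-0.74, -0.58, 0], "roll": -1, "hand": -1}, {"offset": [-0.74, -0.58, 0], "roll": -1, "hand": -1}, {"offset": [-0.74, -0.58, 0], "roll": -1, "hand": -1}, {"offset": [-0.74, -0.58, 0], "roll": -1, "hand": -1}, {"offset": [-0.74, -0.58, 0], "roll": -1, "hand": -1}, {"offset": [-0.74, -0.58, 0], "roll": -1, "hand": -1}, {"offset": [-0.74, -0.58, 0], "roll": -1, "hand": -1}, {"offset": [-0.74, -0.58, 0], "roll": -1, "hand": -1}, {"offset": [-0.74, -0.58, 0], "roll": -1, "hand": -1}, {"offset": [-0.74, -0.58, 0], "roll": -1, "hand": -1}, {"offset": [-0.74, -0.58, 0], "roll": -1, "hand": -1}, {"offset": [-0.74, -0.58, 0], "roll": -1, "hand": -1}, {"offset": [-0.74, -0.58, 0], "roll": -1, "hand": -1}, {"offset": [-0.74, -0.58, 0], "roll": -1, "hand": -1}, {"offset": [-0.74, -0.58, 0], "roll": -1, "hand": -1}, {"offset": [-0.74, -0.58, 0], "roll": -1, "hand": -1}, {"offset": [0, 0, 0], "roll": 0, "hand": -1}, {"offset": [0, 0, 0], "roll": 0, "hand": -1}])

```text
t: 9.35
eef_pos: [0.6042, -0.1828, 0.3677]
eef_rot: [3.141, -0.001, 3.08]
force: [0.1, 0.5, -1.4]
gripper_width: 0.0276
gripper_force: 30.0
```

Run:
```python
from h import *
s=manip.get_state();print(s["t"],s["eef_pos"],s["eef_rot"],s["joint_positions"],s["force"],s["gripper_width"])
p=manip.get_image("wrist");cv2.imwrite("pics/w4.png",p["image"]);np.save("w4.npy",p,allow_pickle=True)
print(proj(p,[[.5466,-.1836,.038],[.5284,-.0802,.096],[.5642,-.2862,.096],s["eef_pos"]-[0,0,.171-.031]]))
```

```text
9.35 [ 0.60415083 -0.1827593   0.36772458] [ 3.14113435e+00 -1.28329072e-03  3.07991324e+00] [-3.98352290e-01  5.36577880e-01  1.58413969e+00  1.01268532e-05
  1.02223773e+00 -1.90747420e+00] [ 0.0767877   0.52649116 -1.4446264 ] 0.02757107522454172
[[251.38627618 134.93820943]
 [363.1314895  109.64763748]
 [144.06649245 163.13448399]
 [256.20228957 267.10524224]]
```

View pics/w4.png

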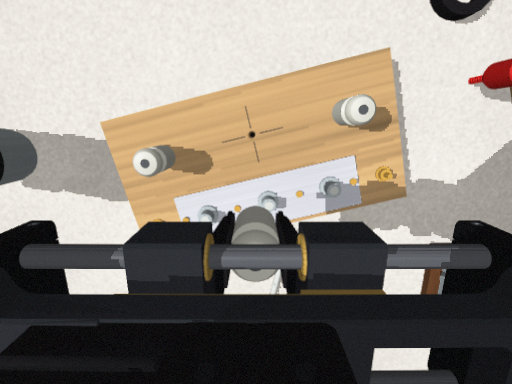

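The insulator is held upright at (256,235), and the hole with its cross is at (252,134). That lies within a pixel of where the first fix projects.

Run:
```python
from h import *
p=np.load("w4.npy",allow_pickle=True).item()
h=hole(p,(252,134),5);print("pilot",h,ray_at(p,[h],.038))
c=[ray_at(p,[hole(p,uv,6,120)],.096)[0] for uv in[(363,109),(145,162)]];print(c,np.mean(c,0),np.linalg.norm(c[0]-c[1]))
s=manip.get_state();T=R.from_euler("xyz",s["eef_rot"]).as_matrix();L=(world(p)-s["eef_pos"])@T
m=(p["range_z"]>0)&(abs(L[...,1])<.0125)&(abs(L[...,0])<.03)&(L[...,2]>.1)&(L[...,2]<.215)
for z in np.arange(.12,.215,.01):
    q=L[m&(abs(L[...,2]-z)<.005)]
    if len(q)>5: print(round(z,3),len(q),"x max %.4f"%np.percentile(q[:,0],98),"y %.4f %.4f"%(q[:,1].min(),q[:,1].max()))
```

```text
pilot [np.float64(251.79897645854652), np.float64(134.1706857727738)] [[ 0.54577553 -0.18307483  0.038     ]]
[array([ 0.5277876 , -0.08022554,  0.096     ]), array([ 0.56412663, -0.28581848,  0.096     ])] [ 0.54595711 -0.18302201  0.096     ] 0.20877974292511017
0.14 476 x max 0.0127 y -0.0119 0.0125
0.15 467 x max 0.0151 y -0.0124 0.0125
0.16 340 x max 0.0149 y -0.0125 0.0125
0.17 241 x max 0.0151 y -0.0125 0.0125
0.18 189 x max 0.0150 y -0.0125 0.0125
0.19 163 x max 0.0151 y -0.0123 0.0125
0.2 6 x max 0.0139 y -0.0120 0.0093
```

Call:
drive_tool(targets=[{"offset": [0.77, -0.055, 0], "roll": 0, "hand": -1}, {"offset": [0.77, -0.055, 0.6], "roll": 0, "hand": -1}, {"offset": [0.77, -0.055, 0.9], "roll": 0, "hand": -1}, {"offset": [0, 0, 0.9], "roll": 0, "hand": -1}, {"offset": [0, 0, 0.9], "roll": 0, "hand": -1}, {"offset": [0, 0, 0.4], "roll": 0, "hand": -1}, {"offset": [0, 0, 0], "roll": 0, "hand": -1}, {"offset": [0, 0, 0], "roll": 0, "hand": -1}])

```text
t: 10.2
eef_pos: [0.5467, -0.1832, 0.2765]
eef_rot: [-3.141, 0.001, 3.082]
force: [-0.4, -0.2, -1.4]
gripper_width: 0.0276
gripper_force: 30.0
```

Run:
```python
from h import *
s=manip.get_state();print(s["t"],s["eef_pos"],s["eef_rot"],s["joint_positions"],s["force"])
p=manip.get_image("wrist");np.save("w5.npy",p,allow_pickle=True)
t=s["eef_pos"]-[0,0,.2309];u=proj(p,[t,[.5462,-.1833,.038]]);print(u)
cv2.imwrite("pics/w5.png",cv2.resize(p["image"][130:290,176:336],None,fx=3.5,fy=3.5,interpolation=cv2.INTER_CUBIC))
```

```text
10.2 [ 0.54670472 -0.18321875  0.27647909] [-3.14129193e+00  6.17244839e-04  3.08163430e+00] [-4.37905035e-01  5.81622430e-01  1.80462378e+00 -7.55094573e-05
  7.54661793e-01 -1.94868792e+00] [-0.38579704 -0.24344751 -1.43261777]
[[255.81827578 209.55866306]
 [255.6560784  206.2408833 ]]
```

View pics/w5.png

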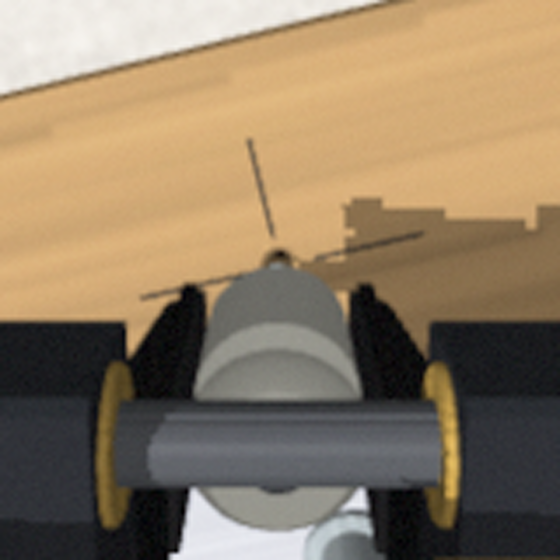

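The pencilled cross projects to about (255.6,205.5), and I predicted (255.7,206.2). The screw is lined up over the hole to within 0.5 mm, so I'll lower it gently.

Call:
drive_tool(targets=[{"offset": [0, 0, 0.2], "roll": 0, "hand": -1}, {"offset": [0, 0, 0.16], "roll": 0, "hand": -1}, {"offset": [0, 0, 0.08], "roll": 0, "hand": -1}, {"offset": [0, 0, 0.08], "roll": 0, "hand": -1}, {"offset": [0, 0, 0], "roll": 0, "hand": -1}])

```text
t: 10.75
eef_pos: [0.5466, -0.1834, 0.2625]
eef_rot: [3.141, -0.0, 3.081]
force: [0.8, 1.3, -1.8]
gripper_width: 0.0274
gripper_force: 30.0
```

Call:
drive_tool(targets=[{"offset": [0, 0, 0.14], "roll": 0, "hand": -1}, {"offset": [0, 0, 0.14], "roll": 0, "hand": -1}, {"offset": [0, 0, 0.08], "roll": 0, "hand": -1}, {"offset": [0, 0, 0], "roll": 0, "hand": -1}])

```text
t: 11.15
eef_pos: [0.5466, -0.1834, 0.2533]
eef_rot: [3.141, -0.0, 3.081]
force: [1.5, 2.7, -3.9]
gripper_width: 0.0274
gripper_force: 30.0
```

Call:
drive_tool(targets=[{"offset": [-0.012, 0.016, 0], "roll": 0, "hand": -1}, {"offset": [0, 0, 0.06], "roll": 0, "hand": -1}, {"offset": [0, 0, 0.04], "roll": 0, "hand": -1}, {"offset": [0, 0, 0], "roll": 0, "hand": -1}])

```text
t: 11.55
eef_pos: [0.5468, -0.1832, 0.2511]
eef_rot: [-3.141, -0.0, 3.082]
force: [-0.2, -0.3, -0.9]
gripper_width: 0.0277
gripper_force: 30.0
```

Call:
drive_tool(targets=[{"offset": [0, 0, 0.02], "roll": 0, "hand": -1}, {"offset": [0, 0, 0.02], "roll": 0, "hand": -1}, {"offset": [0, 0, 0], "roll": 0, "hand": -1}])

```text
t: 11.85
eef_pos: [0.5469, -0.1831, 0.2505]
eef_rot: [-3.141, 0.0, 3.082]
force: [-1.0, 0.4, 2.8]
gripper_width: 0.0273
gripper_force: 30.0
```

Call:
drive_tool(targets=[{"offset": [0, 0, 0.02], "roll": 0, "hand": -1}, {"offset": [0, 0, 0], "roll": 0, "hand": -1}])

```text
t: 12.05
eef_pos: [0.5469, -0.1831, 0.2502]
eef_rot: [-3.141, 0.001, 3.082]
force: [-1.8, 0.0, 8.1]
gripper_width: 0.0274
gripper_force: 30.0
```

Call:
drive_tool(targets=[{"offset": [0, 0, 0.01], "roll": 0, "hand": -1}, {"offset": [0, 0, 0], "roll": 0, "hand": -1}])

```text
t: 12.25
eef_pos: [0.5469, -0.1831, 0.2501]
eef_rot: [-3.141, 0.001, 3.082]
force: [-1.4, 1.2, 9.1]
gripper_width: 0.0275
gripper_force: 30.0
```

Call:
drive_tool(targets=[{"offset": [0, 0, 0.02], "roll": 0, "hand": -1}, {"offset": [0, 0, 0.016], "roll": 0, "hand": -1}, {"offset": [0, 0, 0], "roll": 0, "hand": -1}])

```text
t: 12.55
eef_pos: [0.5469, -0.1831, 0.2498]
eef_rot: [-3.141, 0.001, 3.082]
force: [-3.3, 0.4, 14.7]
gripper_width: 0.0274
gripper_force: 30.0
```

Call:
drive_tool(targets=[{"offset": [0.004, 0, 0.02], "roll": 0, "hand": -1}, {"offset": [0.004, 0, 0.0016], "roll": 1, "hand": -1}, {"offset": [0, 0, 0.0016], "roll": 1, "hand": -1}, {"offset": [0, 0, 0.0016], "roll": 1, "hand": -1}, {"offset": [0, 0, 0.0016], "roll": 1, "hand": -1}, {"offset": [0, 0, 0.0016], "roll": 1, "hand": -1}])

```text
t: 13.15
eef_pos: [0.5467, -0.1831, 0.2494]
eef_rot: [-3.141, 0.002, 2.73]
force: [-3.9, 1.4, 18.1]
gripper_width: 0.0277
gripper_force: 30.0
```

Call:
drive_tool(targets=[{"offset": [0, 0, 0.0016], "roll": 1, "hand": -1}, {"offset": [0, 0, 0.0016], "roll": 1, "hand": -1}, {"offset": [0, 0, 0.0016], "roll": 1, "hand": -1}, {"offset": [0, 0, 0.0016], "roll": 1, "hand": -1}, {"offset": [0, 0, 0.0016], "roll": 1, "hand": -1}, {"offset": [0, 0, 0.0016], "roll": 1, "hand": -1}, {"offset": [0, 0, 0.0016], "roll": 1, "hand": -1}, {"offset": [0, 0, 0.0016], "roll": 1, "hand": -1}, {"offset": [0, 0, 0.0016], "roll": 1, "hand": -1}, {"offset": [0, 0, 0.0016], "roll": 1, "hand": -1}])

```text
t: 14.15
eef_pos: [0.5465, -0.1831, 0.249]
eef_rot: [3.141, 0.001, 2.032]
force: [-6.7, 1.0, 18.7]
gripper_width: 0.0275
gripper_force: 30.0
```

Call:
drive_tool(targets=[{"offset": [0.006, -0.011, 0.0016], "roll": 1, "hand": -1}, {"offset": [0.006, -0.011, 0.0016], "roll": 1, "hand": -1}, {"offset": [0, 0, 0.0016], "roll": 1, "hand": -1}, {"offset": [0, 0, 0.0016], "roll": 1, "hand": -1}, {"offset": [0, 0, 0.0016], "roll": 1, "hand": -1}, {"offset": [0, 0, 0.0016], "roll": 1, "hand": -1}, {"offset": [0, 0, 0.0016], "roll": 1, "hand": -1}, {"offset": [0, 0, 0.0016], "roll": 1, "hand": -1}, {"offset": [0, 0, 0.0016], "roll": 1, "hand": -1}, {"offset": [0, 0, 0.0016], "roll": 1, "hand": -1}])

```text
t: 15.15
eef_pos: [0.546, -0.1829, 0.2486]
eef_rot: [3.141, 0.0, 1.333]
force: [-4.3, 3.0, 19.5]
gripper_width: 0.0275
gripper_force: 30.0
```

Call:
drive_tool(targets=[{"offset": [0.004, -0.009, 0.0012], "roll": 1, "hand": -1}, {"offset": [0.004, -0.009, 0.0012], "roll": 1, "hand": -1}, {"offset": [0, 0, 0.0014], "roll": 1, "hand": -1}, {"offset": [0, 0, 0.0014], "roll": 1, "hand": -1}, {"offset": [0, 0, 0.0014], "roll": 1, "hand": -1}, {"offset": [0, 0, 0.0014], "roll": 1, "hand": -1}, {"offset": [0, 0, 0.0014], "roll": 1, "hand": -1}, {"offset": [0, 0, 0.0014], "roll": 1, "hand": -1}, {"offset": [0, 0, 0.0014], "roll": 1, "hand": -1}, {"offset": [0, 0, 0.0014], "roll": 1, "hand": -1}])

```text
t: 16.15
eef_pos: [0.5458, -0.1824, 0.2483]
eef_rot: [3.14, -0.001, 0.635]
force: [-1.9, 5.1, 17.5]
gripper_width: 0.0276
gripper_force: 30.0
```

Call:
drive_tool(targets=[{"offset": [0.003, -0.008, 0.0017], "roll": 1, "hand": -1}, {"offset": [0.003, -0.008, 0.0017], "roll": 1, "hand": -1}, {"offset": [0, 0, 0.0017], "roll": 1, "hand": -1}, {"offset": [0, 0, 0.0017], "roll": 1, "hand": -1}, {"offset": [0, 0, 0.0017], "roll": 1, "hand": -1}, {"offset": [0, 0, 0.0017], "roll": 1, "hand": -1}, {"offset": [0, 0, 0.0017], "roll": 1, "hand": -1}, {"offset": [0, 0, 0.0017], "roll": 1, "hand": -1}, {"offset": [0, 0, 0.0017], "roll": 1, "hand": -1}, {"offset": [0, 0, 0.0017], "roll": 1, "hand": -1}, {"offset": [0, 0, 0.0016], "roll": 1, "hand": -1}, {"offset": [0, 0, 0.0016], "roll": 1, "hand": -1}, {"offset": [0, 0, 0.0016], "roll": 1, "hand": -1}, {"offset": [0, 0, 0.0016], "roll": 1, "hand": -1}])

```text
t: 17.55
eef_pos: [0.546, -0.182, 0.2477]
eef_rot: [-3.141, -0.003, -0.342]
force: [-0.9, 5.0, 17.0]
gripper_width: 0.0273
gripper_force: 30.0
```

Call:
drive_tool(targets=[{"offset": [-0.005, -0.008, 0.0018], "roll": 1, "hand": -1}, {"offset": [-0.005, -0.008, 0.0018], "roll": 1, "hand": -1}, {"offset": [0, 0, 0.0018], "roll": 1, "hand": -1}, {"offset": [0, 0, 0.0018], "roll": 1, "hand": -1}, {"offset": [0, 0, 0.0018], "roll": 1, "hand": -1}, {"offset": [0, 0, 0.0018], "roll": 1, "hand": -1}, {"offset": [0, 0, 0.0016], "roll": 1, "hand": -1}, {"offset": [0, 0, 0.0016], "roll": 1, "hand": -1}, {"offset": [0, 0, 0.0016], "roll": 1, "hand": -1}, {"offset": [0, 0, 0.0016], "roll": 1, "hand": -1}, {"offset": [0, 0, 0.0016], "roll": 1, "hand": -1}, {"offset": [0, 0, 0.0016], "roll": 1, "hand": -1}])

```text
t: 18.75
eef_pos: [0.5462, -0.1819, 0.2473]
eef_rot: [-3.138, -0.003, -1.18]
force: [1.5, 1.5, 16.4]
gripper_width: 0.0273
gripper_force: 30.0
```

Call:
drive_tool(targets=[{"offset": [0, 0, 0.0018], "roll": 1, "hand": -1}, {"offset": [0, 0, 0.0018], "roll": 1, "hand": -1}, {"offset": [0, 0, 0.0018], "roll": 1, "hand": -1}, {"offset": [0, 0, 0.0016], "roll": 1, "hand": -1}, {"offset": [0, 0, -0.035], "roll": 0, "hand": -1}, {"offset": [0, 0, -0.03], "roll": 0, "hand": -1}, {"offset": [0, 0, 0], "roll": 0, "hand": -1}])

```text
t: 19.45
eef_pos: [0.5459, -0.182, 0.2477]
eef_rot: [-3.139, -0.001, -1.456]
force: [2.7, -0.6, 7.1]
gripper_width: 0.0275
gripper_force: 30.0
```

Call:
drive_tool(targets=[{"offset": [0, 0, -0.025], "roll": 0, "hand": -1}, {"offset": [0, 0, 0], "roll": 0, "hand": -1}, {"offset": [0, 0, 0], "roll": 0, "hand": 0.1}, {"offset": [0, 0, 0], "roll": 0, "hand": 0.1}, {"offset": [0, 0, 0], "roll": 0, "hand": 0.1}, {"offset": [0, 0, 0], "roll": 0, "hand": 0.1}])

```text
t: 20.05
eef_pos: [0.5453, -0.1818, 0.2474]
eef_rot: [3.141, 0.0, -1.456]
force: [0.5, -0.2, -0.3]
gripper_width: 0.0507
gripper_force: 0.0
```

Run:
```python
from h import *
s=manip.get_state();print(s["t"],s["eef_pos"],s["eef_rot"],s["joint_positions"],s["force"],s["gripper_width"])
p=manip.get_image("wrist");cv2.imwrite("pics/w6.png",p["image"])
T=R.from_euler("xyz",s["eef_rot"]).as_matrix();L=(world(p)-s["eef_pos"])@T
m=(p["range_z"]>0)&(abs(L[...,0])<.022)&(abs(L[...,1])<.0185)
for z in np.arange(.14,.205,.01):
    q=L[m&(abs(L[...,2]-z)<.005)]
    if len(q)>5: print(round(z,3),len(q),"x max %.4f"%np.percentile(q[:,0],98),"y %.4f %.4f"%(q[:,1].min(),q[:,1].max()))
```

```text
20.05 [ 0.54533761 -0.18177609  0.24742892] [ 3.14080314e+00  3.99966199e-04 -1.45636564e+00] [-4.36629154e-01  6.22826690e-01  1.82748186e+00 -1.13791167e-04
  6.92166163e-01  2.59062030e+00] [ 0.47627288 -0.24646165 -0.25506933] 0.05069911136389386
0.14 581 x max 0.0166 y -0.0159 0.0067
0.15 429 x max 0.0185 y -0.0175 0.0092
0.16 323 x max 0.0177 y -0.0171 0.0099
0.17 208 x max 0.0178 y -0.0156 0.0105
0.18 171 x max 0.0174 y -0.0153 0.0110
0.19 143 x max 0.0172 y -0.0150 0.0109
```

View pics/w6.png

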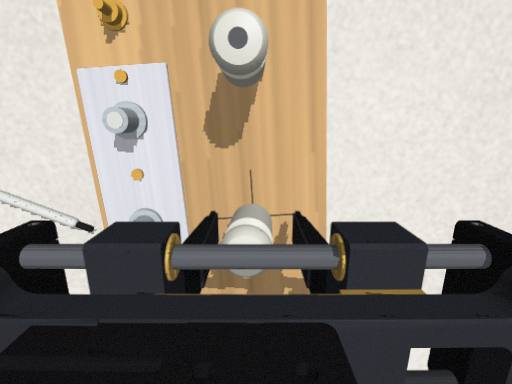

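The insulator stays standing but leans about 3°, because my lateral nudges drifted the tool axis roughly 2 mm off it. I'll recentre while turning back with the fingers open. Regripping along nearly the same line will straighten it.

Call:
drive_tool(targets=[{"offset": [0.076, -0.044, 0], "roll": 0, "hand": 0.1}, {"offset": [0, 0, 0], "roll": -1, "hand": 0.1}, {"offset": [0, 0, 0], "roll": -1, "hand": 0.1}, {"offset": [0, 0, 0], "roll": -1, "hand": 0.1}, {"offset": [0, 0, 0], "roll": -1, "hand": 0.1}, {"offset": [0, 0, 0], "roll": -1, "hand": 0.1}, {"offset": [0, 0, 0], "roll": -1, "hand": 0.1}, {"offset": [0, 0, 0], "roll": -1, "hand": 0.1}, {"offset": [0, 0, 0], "roll": -1, "hand": 0.1}, {"offset": [0, 0, 0], "roll": -1, "hand": 0.1}, {"offset": [0, 0, 0], "roll": -1, "hand": 0.1}, {"offset": [0, 0, 0], "roll": -1, "hand": 0.1}, {"offset": [0, 0, 0], "roll": -1, "hand": 0.1}, {"offset": [0, 0, 0], "roll": -1, "hand": 0.1}, {"offset": [0, 0, 0], "roll": -1, "hand": 0.1}, {"offset": [0, 0, 0], "roll": -1, "hand": 0.1}, {"offset": [0, 0, 0], "roll": -1, "hand": 0.1}, {"offset": [0, 0, 0], "roll": -1, "hand": 0.1}, {"offset": [0, 0, 0], "roll": -1, "hand": 0.1}, {"offset": [0, 0, 0], "roll": -1, "hand": 0.1}])

```text
t: 22.1
eef_pos: [0.5469, -0.1837, 0.2477]
eef_rot: [3.142, 0.0, -0.127]
force: [-0.0, -0.4, -0.2]
gripper_width: 0.0526
gripper_force: 0.0
```

Call:
drive_tool(targets=[{"offset": [0, 0, 0], "roll": -1, "hand": 0.1}, {"offset": [0, 0, 0], "roll": -1, "hand": 0.1}, {"offset": [0, 0, 0], "roll": -1, "hand": 0.1}, {"offset": [0, 0, 0], "roll": -1, "hand": 0.1}, {"offset": [0, 0, 0], "roll": -1, "hand": 0.1}, {"offset": [0, 0, 0], "roll": -1, "hand": 0.1}, {"offset": [0, 0, 0], "roll": -1, "hand": 0.1}, {"offset": [0, 0, 0], "roll": -1, "hand": 0.1}, {"offset": [0, 0, 0], "roll": -1, "hand": 0.1}, {"offset": [0, 0, 0], "roll": -1, "hand": 0.1}, {"offset": [0, 0, 0], "roll": -1, "hand": 0.1}, {"offset": [0, 0, 0], "roll": -1, "hand": 0.1}, {"offset": [0, 0, 0], "roll": -1, "hand": 0.1}, {"offset": [0, 0, 0], "roll": -1, "hand": 0.1}, {"offset": [0, 0, 0], "roll": -1, "hand": 0.1}, {"offset": [0, 0, 0], "roll": -1, "hand": 0.1}, {"offset": [0, 0, 0], "roll": -1, "hand": 0.1}, {"offset": [0, 0, 0], "roll": -1, "hand": 0.1}, {"offset": [0, 0, 0], "roll": -1, "hand": 0.1}, {"offset": [0, 0, 0], "roll": -1, "hand": 0.1}])

```text
t: 24.1
eef_pos: [0.5469, -0.1837, 0.2477]
eef_rot: [3.142, 0.0, 1.269]
force: [0.4, -0.3, 0.7]
gripper_width: 0.0524
gripper_force: 0.0
```

Call:
drive_tool(targets=[{"offset": [0, 0, 0], "roll": -1, "hand": 0.1}, {"offset": [0, 0, 0], "roll": -1, "hand": 0.1}, {"offset": [0, 0, 0], "roll": -1, "hand": 0.1}, {"offset": [0, 0, 0], "roll": -1, "hand": 0.1}, {"offset": [0, 0, 0], "roll": -1, "hand": 0.1}, {"offset": [0, 0, 0], "roll": 0, "hand": 0.1}, {"offset": [0, 0, 0], "roll": 0, "hand": 0.1}])

```text
t: 24.8
eef_pos: [0.5468, -0.1837, 0.2477]
eef_rot: [3.142, 0.0, 1.613]
force: [0.7, 0.0, -1.0]
gripper_width: 0.0521
gripper_force: 0.0
```

```bash
cat > chk.py <<'E'
from h import *
s=manip.get_state();print(s["t"],s["eef_pos"],s["eef_rot"],s["joint_positions"],s["force"],s["gripper_width"])
p=manip.get_image("wrist");np.save("wl.npy",p,allow_pickle=True)
T=R.from_euler("xyz",s["eef_rot"]).as_matrix();L=(world(p)-s["eef_pos"])@T
m=(p["range_z"]>0)&(abs(L[...,0])<.022)&(abs(L[...,1])<.0195)
for z in np.arange(.14,.205,.01):
    q=L[m&(abs(L[...,2]-z)<.005)]
    if len(q)>5: print(round(z,3),len(q),"x max %.4f"%np.percentile(q[:,0],98),"y %.4f %.4f"%(q[:,1].min(),q[:,1].max()))
E
python3 chk.py
```

```text
24.8 [ 0.5468368  -0.18366755  0.24769999] [3.14158482e+00 8.42608418e-05 1.61337430e+00] [-4.38513767e-01  6.24395995e-01  1.82238692e+00 -1.11013712e-04
  6.94763803e-01 -4.81006465e-01] [ 0.68040503  0.02086539 -1.03837895] 0.052073430702513905
0.14 556 x max 0.0101 y -0.0085 0.0153
0.15 346 x max 0.0121 y -0.0091 0.0163
0.16 429 x max 0.0126 y -0.0112 0.0162
0.17 272 x max 0.0129 y -0.0118 0.0157
0.18 230 x max 0.0135 y -0.0123 0.0143
0.19 186 x max 0.0137 y -0.0130 0.0135
```

Call:
drive_tool(targets=[{"offset": [-0.05, -0.026, 0], "roll": 0, "hand": 0.1}, {"offset": [0, 0, 0], "roll": 0, "hand": -1}, {"offset": [0, 0, 0], "roll": 0, "hand": -1}, {"offset": [0, 0, 0], "roll": 0, "hand": -1}, {"offset": [0, 0, 0], "roll": 0, "hand": -1}, {"offset": [0, 0, 0], "roll": 0, "hand": -1}, {"offset": [0.03, 0, 0], "roll": 0, "hand": -1}, {"offset": [0.03, 0, 0], "roll": 0, "hand": -1}, {"offset": [0, 0, 0], "roll": 0, "hand": -1}])

```text
t: 25.75
eef_pos: [0.5462, -0.1837, 0.2478]
eef_rot: [3.141, 0.001, 1.616]
force: [0.7, -5.0, -0.8]
gripper_width: 0.0277
gripper_force: 30.0
```

```bash
python3 chk.py
```

```text
25.75 [ 0.54623954 -0.1837206   0.24781203] [3.14089192e+00 1.19664631e-03 1.61576555e+00] [-4.38946007e-01  6.23580133e-01  1.82393249e+00 -1.14787378e-03
  6.92903344e-01 -4.83032918e-01] [ 0.74317107 -5.02869775 -0.80684332] 0.02774364286101291
0.14 824 x max 0.0116 y -0.0193 0.0194
0.15 575 x max 0.0124 y -0.0194 0.0194
0.16 634 x max 0.0129 y -0.0194 0.0194
0.17 448 x max 0.0134 y -0.0193 0.0195
0.18 352 x max 0.0139 y -0.0193 0.0194
0.19 250 x max 0.0144 y -0.0190 0.0172
```

The x-plane is straight now, but it still leans about 3° along y. I'll open, turn the fingers 90° and close again to straighten that plane.

Call:
drive_tool(targets=[{"offset": [0, 0, 0], "roll": 0, "hand": 0}, {"offset": [0, 0, 0], "roll": 0, "hand": 0}, {"offset": [0, 0, 0], "roll": 0, "hand": 0}, {"offset": [0, 0, 0], "roll": -1, "hand": 0}, {"offset": [0, 0, 0], "roll": -1, "hand": 0}, {"offset": [0, 0, 0], "roll": -1, "hand": 0}, {"offset": [0, 0, 0], "roll": -1, "hand": 0}, {"offset": [0, 0, 0], "roll": -1, "hand": 0}, {"offset": [0, 0, 0], "roll": -1, "hand": 0}, {"offset": [0, 0, 0], "roll": -1, "hand": 0}, {"offset": [0, 0, 0], "roll": -1, "hand": 0}, {"offset": [0, 0, 0], "roll": -1, "hand": 0}, {"offset": [0, 0, 0], "roll": -1, "hand": 0}, {"offset": [0, 0, 0], "roll": -1, "hand": 0}, {"offset": [0, 0, 0], "roll": -1, "hand": 0}, {"offset": [0, 0, 0], "roll": -1, "hand": 0}, {"offset": [0, 0, 0], "roll": -1, "hand": 0}])

```text
t: 27.5
eef_pos: [0.5461, -0.1832, 0.2477]
eef_rot: [3.142, -0.0, 2.596]
force: [-0.1, -0.4, -0.1]
gripper_width: 0.0477
gripper_force: 0.0
```

Call:
drive_tool(targets=[{"offset": [0, 0, 0], "roll": -1, "hand": 0}, {"offset": [0, 0, 0], "roll": -1, "hand": 0}, {"offset": [0, 0, 0], "roll": -1, "hand": 0}, {"offset": [0, 0, 0], "roll": -1, "hand": 0}, {"offset": [0, 0, 0], "roll": -1, "hand": 0}, {"offset": [0, 0, 0], "roll": -1, "hand": 0}, {"offset": [0, 0, 0], "roll": -1, "hand": 0}, {"offset": [0, 0, 0], "roll": -1, "hand": 0}, {"offset": [0, 0, 0], "roll": 0, "hand": 0}, {"offset": [0, 0, 0], "roll": 0, "hand": 0}])

```text
t: 28.5
eef_pos: [0.5461, -0.1832, 0.2477]
eef_rot: [3.142, -0.0, -3.134]
force: [-0.1, -0.7, -0.5]
gripper_width: 0.0476
gripper_force: 0.0
```

```bash
python3 chk.py
```

```text
28.5 [ 0.54613756 -0.18324798  0.24768991] [ 3.14151276e+00 -1.16254815e-04 -3.13382234e+00] [-4.38382045e-01  6.23614761e-01  1.82437750e+00  3.42578115e-05
  6.93739737e-01 -2.01697502e+00] [-0.07689911 -0.678063   -0.51736606] 0.0475525138510431
0.14 531 x max 0.0124 y -0.0166 0.0061
0.15 383 x max 0.0143 y -0.0182 0.0067
0.16 382 x max 0.0141 y -0.0180 0.0092
0.17 259 x max 0.0145 y -0.0164 0.0099
0.18 210 x max 0.0145 y -0.0168 0.0104
0.19 163 x max 0.0145 y -0.0153 0.0111
```

Call:
drive_tool(targets=[{"offset": [0, 0, 0], "roll": 0, "hand": -1}, {"offset": [0, 0, 0], "roll": 0, "hand": -1}, {"offset": [0, 0, 0], "roll": 0, "hand": -1}, {"offset": [0, 0, 0], "roll": 0, "hand": -1}, {"offset": [0, 0, 0], "roll": 0, "hand": -1}])

```text
t: 29.05
eef_pos: [0.5461, -0.1833, 0.2477]
eef_rot: [3.142, -0.0, -3.132]
force: [0.4, 0.9, 0.3]
gripper_width: 0.0278
gripper_force: 30.0
```

```bash
python3 chk.py; python3 -c "
from h import *
p=np.load('wl.npy',allow_pickle=True).item();cv2.imwrite('pics/w7.png',cv2.resize(p['image'][130:290,176:336],None,fx=3.5,fy=3.5,interpolation=cv2.INTER_CUBIC))"
```

```text
29.05 [ 0.54611722 -0.18333049  0.24772267] [ 3.14155717e+00 -5.84336322e-05 -3.13204522e+00] [-4.38525489e-01  6.23566543e-01  1.82435501e+00  1.04255449e-05
  6.93739138e-01 -2.01887727e+00] [0.36537996 0.86404786 0.32814237] 0.027819609018644248
0.14 846 x max 0.0128 y -0.0192 0.0194
0.15 590 x max 0.0140 y -0.0195 0.0194
0.16 571 x max 0.0139 y -0.0195 0.0195
0.17 435 x max 0.0144 y -0.0195 0.0195
0.18 322 x max 0.0145 y -0.0194 0.0194
0.19 235 x max 0.0145 y -0.0190 0.0172
```

View pics/w7.png

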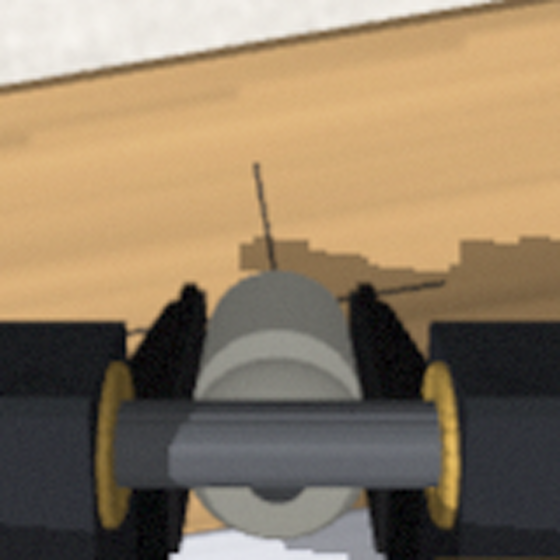

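Upright now, and lateral force is about zero. I'll push again.

Call:
drive_tool(targets=[{"offset": [0, 0, 0.03], "roll": 0, "hand": -1}, {"offset": [0, 0, 0.03], "roll": 0, "hand": -1}, {"offset": [0, 0, 0], "roll": 0, "hand": -1}])

```text
t: 29.4
eef_pos: [0.5462, -0.1833, 0.247]
eef_rot: [-3.141, 0.001, -3.132]
force: [-1.4, 1.7, 10.0]
gripper_width: 0.0275
gripper_force: 30.0
```

Call:
drive_tool(targets=[{"offset": [0, 0, 0.03], "roll": 0, "hand": -1}, {"offset": [0, 0, 0.02], "roll": 0, "hand": -1}, {"offset": [0, 0, 0.0], "roll": 0, "hand": -1}])

```text
t: 29.7
eef_pos: [0.5462, -0.1833, 0.2465]
eef_rot: [-3.141, 0.001, -3.132]
force: [-3.7, 3.0, 17.9]
gripper_width: 0.0279
gripper_force: 30.0
```

Call:
drive_tool(targets=[{"offset": [0, 0, 0.004], "roll": 1, "hand": -1}, {"offset": [0, 0, 0.0016], "roll": 1, "hand": -1}, {"offset": [0, 0, 0.0016], "roll": 1, "hand": -1}, {"offset": [0, 0, 0.0016], "roll": 1, "hand": -1}, {"offset": [0, 0, 0.0016], "roll": 1, "hand": -1}, {"offset": [0, 0, 0.0016], "roll": 1, "hand": -1}, {"offset": [0, 0, 0.0016], "roll": 1, "hand": -1}, {"offset": [0, 0, 0.0016], "roll": 1, "hand": -1}, {"offset": [0, 0, 0.0016], "roll": 1, "hand": -1}, {"offset": [0, 0, 0.0016], "roll": 1, "hand": -1}, {"offset": [0, 0, 0.0016], "roll": 1, "hand": -1}, {"offset": [0, 0, 0.0016], "roll": 1, "hand": -1}])

```text
t: 30.9
eef_pos: [0.546, -0.1831, 0.246]
eef_rot: [3.141, 0.0, 2.311]
force: [-6.2, 4.5, 19.9]
gripper_width: 0.0273
gripper_force: 30.0
```

Call:
drive_tool(targets=[{"offset": [0, 0, 0.0012], "roll": 1, "hand": -1}, {"offset": [0, 0, 0.0014], "roll": 1, "hand": -1}, {"offset": [0, 0, 0.0014], "roll": 1, "hand": -1}, {"offset": [0, 0, 0.0014], "roll": 1, "hand": -1}, {"offset": [0, 0, 0.0014], "roll": 1, "hand": -1}, {"offset": [0, 0, 0.0014], "roll": 1, "hand": -1}, {"offset": [0, 0, 0.0016], "roll": 1, "hand": -1}, {"offset": [0, 0, 0.0016], "roll": 1, "hand": -1}, {"offset": [0, 0, 0.0016], "roll": 1, "hand": -1}, {"offset": [0, 0, 0.0016], "roll": 1, "hand": -1}, {"offset": [0, 0, 0.0016], "roll": 1, "hand": -1}, {"offset": [0, 0, 0.0016], "roll": 1, "hand": -1}])

```text
t: 32.1
eef_pos: [0.546, -0.1828, 0.2455]
eef_rot: [3.141, -0.001, 1.473]
force: [-5.0, 7.4, 21.1]
gripper_width: 0.0277
gripper_force: 30.0
```

Call:
drive_tool(targets=[{"offset": [0.006, 0, 0.001], "roll": 1, "hand": -1}, {"offset": [0.006, 0, 0.0012], "roll": 1, "hand": -1}, {"offset": [0, 0, 0.0012], "roll": 1, "hand": -1}, {"offset": [0, 0, 0.0012], "roll": 1, "hand": -1}, {"offset": [0, 0, 0.0012], "roll": 1, "hand": -1}, {"offset": [0, 0, 0.0014], "roll": 1, "hand": -1}, {"offset": [0, 0, 0.0014], "roll": 1, "hand": -1}, {"offset": [0, 0, 0.0014], "roll": 1, "hand": -1}, {"offset": [0, 0, 0.0014], "roll": 1, "hand": -1}, {"offset": [0, 0, 0.0014], "roll": 1, "hand": -1}, {"offset": [0, 0, 0.0014], "roll": 1, "hand": -1}, {"offset": [0, 0, 0.0014], "roll": 1, "hand": -1}])

```text
t: 33.3
eef_pos: [0.5463, -0.1823, 0.2451]
eef_rot: [3.141, -0.001, 0.635]
force: [-1.4, 8.2, 19.6]
gripper_width: 0.0274
gripper_force: 30.0
```

Call:
drive_tool(targets=[{"offset": [0, 0, 0.0014], "roll": 1, "hand": -1}, {"offset": [0, 0, 0.0014], "roll": 1, "hand": -1}, {"offset": [0, 0, 0.0014], "roll": 1, "hand": -1}, {"offset": [0, 0, 0.0014], "roll": 1, "hand": -1}, {"offset": [0, 0, 0.0014], "roll": 1, "hand": -1}, {"offset": [0, 0, 0.0014], "roll": 1, "hand": -1}, {"offset": [0, 0, 0.0014], "roll": 1, "hand": -1}, {"offset": [0, 0, 0.0014], "roll": 1, "hand": -1}, {"offset": [0, 0, 0.0014], "roll": 1, "hand": -1}, {"offset": [0, 0, -0.04], "roll": 0, "hand": -1}, {"offset": [0, 0, -0.04], "roll": 0, "hand": -1}, {"offset": [0, 0, -0.03], "roll": 0, "hand": -1}, {"offset": [0, 0, 0], "roll": 0, "hand": -1}])

```text
t: 34.6
eef_pos: [0.5463, -0.1831, 0.246]
eef_rot: [3.141, -0.0, 0.01]
force: [2.7, 2.1, 0.8]
gripper_width: 0.0275
gripper_force: 30.0
```

```bash
python3 chk.py
```

```text
34.6 [ 0.54626184 -0.18311241  0.24597781] [ 3.14149971e+00 -3.40623406e-04  9.59906230e-03] [-4.38081371e-01  6.26243735e-01  1.82528368e+00  1.00052547e-04
  6.89717948e-01  1.12303874e+00] [2.67512064 2.14600281 0.82937214] 0.027456513631503962
0.14 829 x max 0.0115 y -0.0195 0.0194
0.15 606 x max 0.0126 y -0.0195 0.0195
0.16 569 x max 0.0125 y -0.0195 0.0195
0.17 427 x max 0.0129 y -0.0194 0.0195
0.18 337 x max 0.0131 y -0.0194 0.0192
0.19 244 x max 0.0132 y -0.0179 0.0183
```

Call:
drive_tool(targets=[{"offset": [0, 0, 0], "roll": 0, "hand": 0.2}, {"offset": [0, 0, 0], "roll": 0, "hand": 0.2}, {"offset": [0, 0, 0], "roll": 0, "hand": 0.2}, {"offset": [0, 0, 0], "roll": 0, "hand": 0.2}])

```text
t: 35.05
eef_pos: [0.5461, -0.1831, 0.2459]
eef_rot: [-3.142, 0.0, 0.01]
force: [0.2, -0.4, -0.1]
gripper_width: 0.0534
gripper_force: 0.0
```

```bash
python3 chk.py
```

```text
35.05 [ 0.54609941 -0.18313162  0.24591462] [-3.14157206e+00  3.37099869e-04  9.70303034e-03] [-4.38204874e-01  6.26245958e-01  1.82555486e+00 -2.00163005e-04
  6.90104613e-01  1.12304281e+00] [ 0.18562793 -0.42500511 -0.10377324] 0.05337535529174268
0.14 504 x max 0.0141 y -0.0141 0.0061
0.15 470 x max 0.0162 y -0.0172 0.0090
0.16 329 x max 0.0157 y -0.0168 0.0103
0.17 214 x max 0.0158 y -0.0151 0.0105
0.18 179 x max 0.0155 y -0.0158 0.0109
0.19 143 x max 0.0154 y -0.0138 0.0115
```

Released after about 440° of biting turn. The screw sank about 4.5 mm, close to what that turn should cut. I'll retreat straight up and check.

Call:
drive_tool(targets=[{"offset": [0, 0, -0.3], "roll": 0, "hand": 0.2}, {"offset": [0, 0, -0.6], "roll": 0, "hand": 0.2}, {"offset": [0, 0, -0.9], "roll": 0, "hand": 0.2}, {"offset": [0, 0, -0.9], "roll": 0, "hand": 0.2}, {"offset": [0, 0, -0.9], "roll": 0, "hand": 0.2}, {"offset": [0, 0, -0.9], "roll": 0, "hand": 0.2}, {"offset": [-0.6, 0, -0.9], "roll": 0, "hand": 0.2}, {"offset": [-0.9, 0, -0.3], "roll": 0, "hand": 0.2}, {"offset": [-0.9, 0, 0], "roll": 0, "hand": 0.2}, {"offset": [0, 0, 0], "roll": 0, "hand": 0.2}, {"offset": [0, 0, 0], "roll": 0, "hand": 0.2}])

```text
t: 36.2
eef_pos: [0.4862, -0.1837, 0.3892]
eef_rot: [3.141, -0.001, 0.009]
force: [0.6, 1.4, 1.2]
gripper_width: 0.057
gripper_force: 0.0
```

Run:
```python
from h import *
p=manip.get_image("wrist");cv2.imwrite("pics/w8.png",p["image"]);W=world(p)
for X in([.5462,-.1835],[.528,-.0802],[.5644,-.286]):
    d=np.hypot(W[...,0]-X[0],W[...,1]-X[1]);q=W[(d<.022)&(p["range_z"]>0)]
    t=q[q[:,2]>.08];z=np.percentile(t[:,2],90) if len(t) else 0
    for a,b in((z-.006,z+.004),(z-.03,z-.022)):
        k=q[(q[:,2]>a)&(q[:,2]<b)]
        if len(k)>5: print(X,len(k),"z %.4f"%z,cv2.minEnclosingCircle((k[:,:2]*1000).astype(np.float32)),k[:,:2].min(0),k[:,:2].max(0))
```

```text
[0.5462, -0.1835] 628 z 0.1042 ((547.7725830078125, -178.29664611816406), 13.878137588500977) [ 0.53407523 -0.19189765] [ 0.56118999 -0.16511418]
[0.528, -0.0802] 564 z 0.0949 ((527.5194702148438, -80.2757568359375), 14.093427658081055) [ 0.51393452 -0.09391995] [ 0.54094132 -0.06629335]
[0.528, -0.0802] 54 z 0.0949 ((528.091796875, -84.26643371582031), 13.18716049194336) [ 0.51502284 -0.09419681] [ 0.54116072 -0.08250535]
[0.5644, -0.286] 625 z 0.0948 ((564.349609375, -286.2808532714844), 14.197561264038086) [ 0.55053965 -0.30047676] [ 0.57794848 -0.27219459]
[0.5644, -0.286] 57 z 0.0948 ((563.4480590820312, -282.381103515625), 13.372705459594727) [ 0.55026784 -0.28464117] [ 0.57662831 -0.27211603]
```

View pics/w8.png

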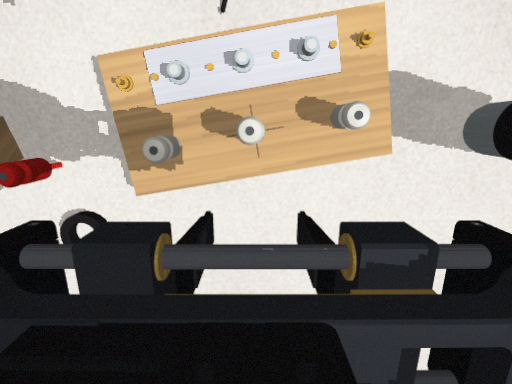

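The white insulator stands at (251,130) in the middle place, amid the pencilled cross. The two fitted ones, at (158,150) and (355,116), haven't moved. Its crown is 9.3 mm above theirs, so about 4.7 mm of thread is cut, or about 1.3 turns. The lean of about 3° is within the loose hole's play. I'll hand it in.

```bash
python3 -c "
from rig import manip
print(manip.close_job())"
```

```text
the job is handed in; nothing more can be done
None
```

The spare insulator stands in the middle pilot hole with about 4.7 mm of thread cut (about 1.3 turns, at readings of 16 to 21 N between moves); it leans about 3°, roughly the hole's play, and the job is handed in at about 36 s of the 70 s allowed.

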